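Put lathe tool bits away by length

ROBOT

A 7-joint arm with a two-finger parallel gripper is mounted at the origin on the work surface. World frame = base frame: x ahead of the robot, y to its left, z up, the work surface at z = 0. Lengths are in m, angles in rad, forces in N, time in s.
With the tool pointing down it reaches from about 0.425 to 0.925 m from the base axis. Payload 6.8 kg.
Tool frame: the origin (TCP) lies midway between the tips of the shut fingers; the grasp point (between the pads) lies 19 mm behind it; y points along the fingers, z is the direction in which the jaws open and shut, and the axes are right-handed (so a half turn about y gives the same grasp; the last joint's range is limited). The gripper opens to 85 mm and grips with 20 to 120 N. Pads are 22 mm wide; open, the fingers measure 114 mm over their backs; the gripper's body (76 mm by 85 mm) begins 54 mm behind the grasp point. The pads swing forward as they close: fully open they stand 13 mm farther back than shut.
Start: joints at [1.17, 0.477, 0.022, 1.555, -0.011, 1.109, -0.083], TCP at [0.195, -0.646, 0.231] pointing down, gripper open.
Joint ranges: [-2.96, 2.96], [-0.34, 2.1], [-1.41, 1.46], [0.24, 2.44], [-1.37, 4.51], [0.17, 1.92], [-2.96, 2.96]. Speed limits (rad/s): [2.39, 2.39, 3.14, 3.14, 3.14, 3.14, 3.14].

INTERFACE

Orientations are given as a unit quaternion [w, x, y, z].
In Python, from station import bot gives the robot as it stands. The module is installed in compiled form; this text tells all that it offers.
- The arm moves only by the shell command python3 -m crank 'ROWS' [FORCE]. ROWS is JSON, a list of rows, each an object with "linear": the shift along the tool's x, y, z in m, a list of three; "dr": the turn, a rotation vector about the tool's x, y, z in degrees, a list of three; "hand": the gripper command: -1 is shut, 1 is fully open, values between are in proportion. A call has 1 to 10 rows; each row is the pose to reach, as a shift and turn from the pose commanded when the call began, along the tool's axes at that moment; what a row does not reach only later rows make up. A row lasts 1/12 s, in which the tool goes at most 41.7 mm and 7.16 degrees, less where a joint would pass 70% of its speed; a pose out of reach is approached as far as the arm can. A call with a gripper value outside its range is refused whole. The fingers move at their own pace and stop on an object; FORCE is the grip in N (left out, the last holds). Time passes only in rows, so rows that repeat a pose let the fingers close. It gives the time, the measured TCP pose, the force and the opening at its end, in the units of the state.
- bot.get_obs(): the state, without advancing time (a new reading comes with each control period).
- bot.read_camera(name): name is "scene" or "top" or "wrist"; returns the picture (420x560x3 uint8, blue, green, red); there is no depth.
- bot.camera_params(name): a dict with "K" (3x3 intrinsics, pixels), "R" (3x3) and "t" (3): a world point X has camera coordinates R X + t; the wrist camera has in their place "hand_eye" (4x4, takes a point from camera to tool coordinates, whose origin is the TCP and whose axes are the tool frame's). Camera axes: x right, y down, z forward; pixel columns grow to the right and rows downward; lengths in m; the calibration is good to about 2 mm. A picture is of the moment at which its call begins: read the wrist's pose just before it. camera_params takes no time and is no camera call.
- bot.hand_in(): hands the job in, once; it reports no verdict.
Trained networks look in the newest picture that a camera, given by its name, has taken for a name from the list of things; names that differ only in an ending like _2 or _b are one class to them, and where a whole thing is asked for, a point or a joint stands for the part that bears it (a point fixed in the world has none). Each returns a list of dicts, best first, with "score" (0 to 1); they miss things now and then, are a little off and sometimes report something else, mostly with a low value. They report only what shows in the picture. A call takes as long as a camera call. They do not tell look-alikes from the thing itself.
- bot.search_frame(camera, target): "extent" ([left, top, right, bottom] in pixels, round what is visible of it).
- bot.cut_out(camera, target): "pixels" (420x560 bool, what is visible of it) and "extent" ([left, top, right, bottom] in pixels, round what is visible of it).
- bot.place_of(camera, target): "xy" ([column, row] in pixels: a listed point, or the origin of a listed thing).
The state is a dict: "t": time; "q": joint angles; "joint_vel": joint speeds; "joint_torque": joint torques, N m; "eef_pos": TCP position; "tool_rot": TCP orientation; "contact_force": force on the tool from outside, world axes, zero at the start; "torque": the same for the moment, N m; "gripper_width": opening from 0.0 (shut) to 1.0 (fully open).
Only numpy, scipy, OpenCV 4.12 (cv2) and the standard library are available. Lean on these libraries where they do the work, as an engineer would, in place of code of your own. Each camera call takes 0.05 s, during which the arm holds its last target. There are 200 camera calls.

TASK

Pull the red cabinet's drawer fully out to its stop, then put the four loose tool bits from the bench away: lay each one flat on the floor of the row that already holds a bit of the same length, crosswise in the row like that one and not on top of it. Leave the bits already in the drawer in their rows, leave the drawer fully open, and do not disturb the mug, the oil bottle or the blue tub.

Things in the scene. Friction and masses are not known exactly. Their poses are not given: they have to be found in the camera images.
- bit_short: short tool bit to be put away, 38 mm long: 16 x 16 mm square bar of bright steel, last 6 mm at +x copper-coloured (on every bit); origin at its centre, x along its length; loose, about 78 g, lying on a black bench mat
- bit_medium_a: medium tool bit to be put away, 54 mm long: 16 x 16 mm square bar of bright steel, last 6 mm at +x copper-coloured (on every bit); origin at its centre, x along its length; loose, about 111 g, lying on a black bench mat
- bit_medium_b: medium tool bit to be put away, 54 mm long: 16 x 16 mm square bar of bright steel, last 6 mm at +x copper-coloured (on every bit); origin at its centre, x along its length; loose, about 111 g, lying on a black bench mat
- bit_long: long tool bit to be put away, 70 mm long: 16 x 16 mm square bar of bright steel, last 6 mm at +x copper-coloured (on every bit); origin at its centre, x along its length; loose, about 144 g, lying on a black bench mat
- sample_short: short tool bit, 38 mm long, that already lies in the drawer, crosswise at the front end of one row (which one varies): that row is for short bits. Hidden until the drawer is out; rides with it. 16 x 16 mm square bar of bright steel, last 6 mm at +x copper-coloured (on every bit); origin at its centre, x along its length; loose, about 78 g
- sample_medium: medium tool bit, 54 mm long, that already lies in the drawer, crosswise at the front end of one row (which one varies): that row is for medium bits. Hidden until the drawer is out; rides with it. 16 x 16 mm square bar of bright steel, last 6 mm at +x copper-coloured (on every bit); origin at its centre, x along its length; loose, about 111 g
- sample_long: long tool bit, 70 mm long, that already lies in the drawer, crosswise at the front end of one row (which one varies): that row is for long bits. Hidden until the drawer is out; rides with it. 16 x 16 mm square bar of bright steel, last 6 mm at +x copper-coloured (on every bit); origin at its centre, x along its length; loose, about 144 g
- drawer (a joint): travel of the cabinet's drawer, m: 0 closed, 0.165 fully out at its stop; it may start slightly ajar; about 2 N of friction, and it stays where it is left
- drawer_handle (a point): middle of the drawer's handle, a level steel bar along y, 100 mm long, 10 mm thick, 35 mm before the drawer's front face (gap about 30 mm), 38 mm above the bench. Axes as the cabinet's; the drawer slides out along -x. The front is 270 mm wide, its upper edge 58 mm above the bench
- row_left (a point): left row (+y) of the drawer: point on its floor's centre line, 10 mm above the bench; moves with the drawer, axes as the cabinet's. A trough 80 mm wide (y), black floor, walls 24 mm high, 4 mm thick; it runs from 85 mm before this point (-x, drawer front) to 110 mm behind; when fully out the cabinet covers all beyond 80 mm behind. Its old bit lies 49 to 71 mm before
- row_middle (a point): middle row (middle) of the drawer: point on its floor's centre line, 10 mm above the bench; moves with the drawer, axes as the cabinet's. A trough 80 mm wide (y), black floor, walls 24 mm high, 4 mm thick; it runs from 85 mm before this point (-x, drawer front) to 110 mm behind; when fully out the cabinet covers all beyond 80 mm behind. Its old bit lies 49 to 71 mm before
- row_right (a point): right row (-y) of the drawer: point on its floor's centre line, 10 mm above the bench; moves with the drawer, axes as the cabinet's. A trough 80 mm wide (y), black floor, walls 24 mm high, 4 mm thick; it runs from 85 mm before this point (-x, drawer front) to 110 mm behind; when fully out the cabinet covers all beyond 80 mm behind. Its old bit lies 49 to 71 mm before
- cabinet: low red cabinet with one drawer, 220 (x) x 270 (y) x 60 mm high, fixed to the bench; origin at the centre of its underside; the drawer opens along its -x, towards the robot
- mug: white mug, radius 40 mm, 90 mm high, handle at its +y; origin at the centre of its underside; bystander
- oil_bottle: yellow bottle with a red cap, radius 25 mm, 160 mm high; origin at the centre of its underside; bystander
- tub: open blue plastic tub, 140 (x) x 100 (y) x 70 mm high; origin at the centre of its underside; bystander
There are look-alikes about, which are no part of the job. Leave any purple look-alike of the bit_medium_b alone.

How it is judged:
By the outcome, as a careful person would: the job done as asked, in the order asked, and still so for the second after the job is handed in, with the robot touching nothing.
It also fails if it takes over 72 s, if anything falls off the work surface, if the arm or the gripper's body presses on something with over 40 N, if the wrist force passes 120 N, or if a joint passes its speed limit or range.

## Working session

There is one attempt and no reset: what is moved stays moved. The work goes in short steps, Python scripts to look and compute and a shell command to move; the robot and the scene stay as the last step left them, time stands still between calls to the robot, and variables do not carry over. Pictures are saved under pics/ and viewed, about 8 in all and at most 12, crops included, and the job is handed in when it is done.

```bash
mkdir -p pics
cat > h.py <<'E'
import numpy as np,cv2
from station import bot
from scipy.spatial.transform import Rotation as Ro
def pose():
    o=bot.get_obs(); q=o["tool_rot"]; return np.array(o["eef_pos"]),Ro.from_quat([q[1],q[2],q[3],q[0]]).as_matrix()
def ray(cam,uv):
    c=bot.camera_params(cam);K=np.array(c["K"]);d=np.linalg.inv(K)@[uv[0],uv[1],1]
    if "hand_eye" in c:
        p,R=pose();H=np.array(c["hand_eye"]);return p+R@H[:3,3],R@H[:3,:3]@d
    R=np.array(c["R"]);t=np.array(c["t"]);return -R.T@t,R.T@d
def at(cam,uv,z):
    o,d=ray(cam,uv);return o+d*(z-o[2])/d[2]
E
python3 - <<'E'
from h import *
np.set_printoptions(precision=3,suppress=True)
o=bot.get_obs();print(o["t"],o["eef_pos"],o["tool_rot"],o["gripper_width"]);print(pose()[1])
for c in("top","scene"):
    im=bot.read_camera(c);cv2.imwrite(f"pics/{c}0.png",im)
    for n,z in(("bit_short",.016),("bit_medium_a",.016),("bit_long",.016),("drawer_handle",.038),("cabinet",0),("mug",0),("oil_bottle",0),("tub",0)):
        for r in bot.place_of(c,n)[:4]: print(c,n,round(r["score"],2),np.round(r["xy"]),at(c,r["xy"],z))
print(o["t"],bot.get_obs()["t"], bot.camera_params("wrist")["hand_eye"])
E
```

```text
0.0 [ 0.195 -0.646  0.23 ] [ 0.103 -0.103  0.7   -0.699] 1.0001099321569902
[[-0.957 -0.001  0.289]
 [-0.289  0.002 -0.957]
 [ 0.    -1.    -0.002]]
top bit_short 0.53 [138. 216.] [0.572 0.329 0.016]
top bit_medium_a 0.69 [221. 210.] [0.586 0.1   0.016]
top bit_medium_a 0.65 [197. 181.] [0.671 0.168 0.016]
top bit_medium_a 0.5 [190. 210.] [0.588 0.185 0.016]
top bit_medium_a 0.45 [180. 264.] [0.439 0.21  0.016]
top bit_long 0.54 [141. 265.] [0.436 0.313 0.016]
top bit_long 0.35 [419. 253.] [ 0.458 -0.439  0.016]
top drawer_handle 0.8 [294. 210.] [ 0.579 -0.104  0.038]
top cabinet 0.91 [306. 160.] [ 0.732 -0.142  0.   ]
top mug 0.72 [156. 154.] [0.757 0.293 0.   ]
top oil_bottle 0.91 [211. 153.] [0.758 0.132 0.   ]
top tub 0.93 [418. 255.] [ 0.454 -0.444  0.   ]
scene bit_short 0.71 [407. 326.] [0.576 0.327 0.016]
scene bit_medium_a 0.72 [321. 270.] [0.596 0.106 0.016]
scene bit_medium_a 0.63 [399. 256.] [0.443 0.209 0.016]
scene bit_medium_a 0.55 [319. 312.] [0.679 0.177 0.016]
scene bit_medium_a 0.54 [354. 292.] [0.589 0.198 0.016]
scene bit_long 0.64 [444. 287.] [0.442 0.328 0.016]
scene drawer_handle 0.87 [262. 212.] [ 0.58  -0.099  0.038]
scene cabinet 0.58 [205. 243.] [ 0.723 -0.149  0.   ]
scene mug 0.62 [342. 374.] [0.742 0.295 0.   ]
scene oil_bottle 0.87 [276. 327.] [0.762 0.131 0.   ]
scene oil_bottle 0.51 [352. 295.] [0.589 0.193 0.   ]
scene tub 0.66 [213. 131.] [ 0.443 -0.455 -0.   ]
0.0 0.9 [[-0.     0.962  0.273 -0.069]
 [ 0.    -0.273  0.962 -0.142]
 [ 1.     0.    -0.    -0.001]
 [ 0.     0.     0.     1.   ]]
```

Run:
```python
from h import *
im=cv2.imread("pics/top0.png");cv2.imwrite("pics/top0c.png",cv2.resize(im[130:300,110:390],None,fx=2.85,fy=2.85,interpolation=cv2.INTER_CUBIC))
# bits' axes: bright bars on the mat
for n in("bit_short","bit_medium_a","bit_long"):
    for r in bot.cut_out("scene",n)[:4]:
        pts=np.argwhere(r["pixels"])[:,::-1]
        P=np.array([at("scene",p,.012)[:2] for p in pts]).astype(np.float32)
        print("scene",n,round(r["score"],2),cv2.minAreaRect(P), len(P))
```

```text
scene bit_short 0.78 ((0.5764228105545044, 0.3325209617614746), (0.022875487804412842, 0.040603265166282654), 44.77517318725586) 191
scene bit_medium_a 0.77 ((0.5853622555732727, 0.19221454858779907), (0.06162935122847557, 0.018167678266763687), 44.011802673339844) 204
scene bit_medium_a 0.71 ((0.5003221035003662, 0.12654593586921692), (0.05865851789712906, 0.0254072155803442), 83.95938110351562) 206
scene bit_medium_a 0.47 ((0.6715095639228821, 0.16955076158046722), (0.06095338985323906, 0.02018728293478489), 5.047541618347168) 231
scene bit_medium_a 0.46 ((0.5884183645248413, 0.1080910861492157), (0.06358689069747925, 0.016026807948946953), 42.11370086669922) 187
scene bit_long 0.82 ((0.4369889497756958, 0.3272688686847687), (0.02891962230205536, 0.07156536728143692), 8.276203155517578) 351
scene bit_long 0.75 ((0.5761598348617554, 0.33118003606796265), (0.020617160946130753, 0.039748698472976685), 44.783348083496094) 178
```

View pics/top0c.png

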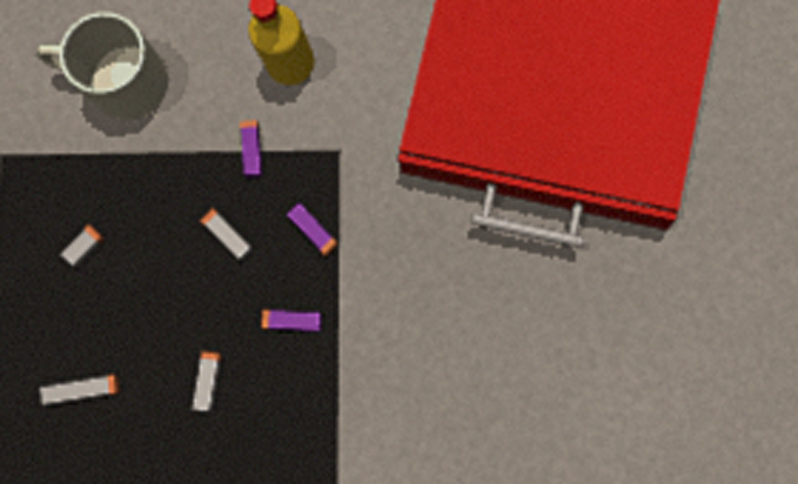

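View pics/scene0.png

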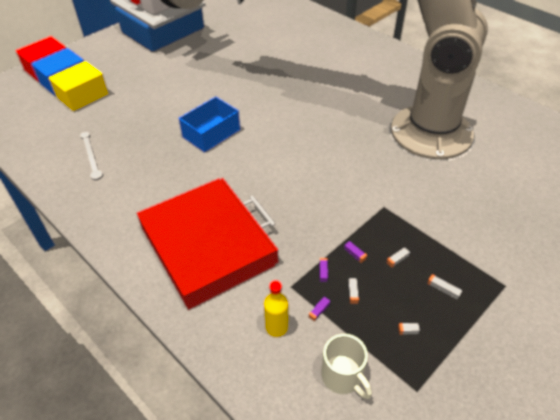

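```bash
cat >> h.py <<'E'
def go(x,y,z,yaw):
    """shift and turn, in tool axes, to TCP x,y,z with jaw axis at yaw (deg, mod 180), tool down"""
    p,R=pose(); best=None
    for k in(0,180):
        a=np.radians(yaw+k); zz=np.array([np.cos(a),np.sin(a),0]); yy=np.array([0,0,-1.]); G=np.c_[np.cross(yy,zz),yy,zz]
        r=Ro.from_matrix(R.T@G).as_rotvec(degrees=True)
        if best is None or np.linalg.norm(r)<np.linalg.norm(best): best=r
    print("lin",np.round(R.T@(np.array([x,y,z])-p),4),"dr",np.round(best,1),"| now",np.round(p,4),"jaw",np.round(np.degrees(np.arctan2(R[1,2],R[0,2])),1))
E
python3 - <<'E'
from h import *
np.set_printoptions(precision=3,suppress=True)
im=cv2.imread("pics/top0.png");f=lambda c:(c[0]/2.85+110,c[1]/2.85+130)
hsv=cv2.cvtColor(im,cv2.COLOR_BGR2HSV)
for n,c in(("short",(80,245)),("medA",(225,233)),("medB",(205,381)),("long",(78,390))):
    u,v=map(int,f(c)); y0,x0=v-16,u-16
    m=(hsv[y0:v+16,x0:u+16,2]>90).astype(np.uint8)
    k,l,s,_=cv2.connectedComponentsWithStats(m); b=l[16,16] or 1+np.argmax(s[1:,4])
    P=np.array([at("top",(q[1]+x0,q[0]+y0),.014)[:2] for q in np.argwhere(l==b)],np.float32)
    w,V=np.linalg.eigh(np.cov(P.T)); d=V[:,1]
    print(n,len(P),P.mean(0),"long axis yaw",np.degrees(np.arctan2(d[1],d[0])),"len",np.sqrt(12*w[::-1]))
hp=[at("top",f(c),.038) for c in((474,219),(581,240))];print("handle",hp,sum(hp)/2)
fr=[at("top",f(c),.058) for c in((402,160),(675,216))];print("front top",fr)
d=fr[0]-fr[1];print("cab yaw",np.degrees(np.arctan2(-d[0],d[1])),np.linalg.norm(d));d=hp[0]-hp[1];print(np.degrees(np.arctan2(-d[0],d[1])))
rd=((hsv[...,0]<8)|(hsv[...,0]>172))&(hsv[...,1]>180)&(hsv[...,2]>150)
k,l,s,_=cv2.connectedComponentsWithStats(rd.astype(np.uint8));b=1+np.argmax(s[1:,4])
P=np.array([at("top",q[::-1],.06)[:2] for q in np.argwhere(l==b)],np.float32);print("cab top",cv2.minAreaRect(P))
print(bot.get_obs()["t"])
E
```

```text
short 85 [0.574 0.33 ] long axis yaw 137.85626674998574 len [0.04  0.017]
medA 124 [0.583 0.19 ] long axis yaw -135.2320316751145 len [0.056 0.017]
medB 124 [0.441 0.205] long axis yaw 172.05267217789606 len [0.056 0.017]
long 164 [0.434 0.325] long axis yaw 98.7741905860756 len [0.073 0.016]
handle [array([ 0.588, -0.054,  0.038]), array([ 0.566, -0.156,  0.038])] [ 0.577 -0.105  0.038]
front top [array([0.642, 0.013, 0.058]), array([ 0.584, -0.243,  0.058])]
cab yaw -12.698356077765569 0.26278822402571533
-12.113263086406437Traceback (most recent call last):
  File "<stdin>", line 17, in <module>
  File "h.py", line 12, in at
    o,d=ray(cam,uv);return o+d*(z-o[2])/d[2]
        ~~~^^^^^^^^
  File "h.py", line 7, in ray
    c=bot.camera_params(cam);K=np.array(c["K"]);d=np.linalg.inv(K)@[uv[0],uv[1],1]
ValueError: time passes only in moves, steps and waits
```

```bash
python3 -c "
from h import *
go(.578,-.104,.15,-12.5)"
```

```text
lin [-0.5234  0.0813 -0.4086] dr [ -0.  -60.7   0. ] | now [ 0.1948 -0.6463  0.2313] jaw -73.2
```

```bash
python3 -m crank '[{"linear":[-0.25,0.0,-0.195],"dr":[0,-30,0],"hand":-0.43},{"linear":[-0.25,0.0,-0.195],"dr":[0,-30,0],"hand":-0.43},{"linear":[-0.5234,0.06,-0.4086],"dr":[0,-60.7,0],"hand":-0.43},{"linear":[-0.5234,0.06,-0.4086],"dr":[0,-60.7,0],"hand":-0.43},{"linear":[-0.5234,0.06,-0.4086],"dr":[0,-60.7,0],"hand":-0.43},{"linear":[-0.5234,0.06,-0.4086],"dr":[0,-60.7,0],"hand":-0.43},{"linear":[-0.5234,0.06,-0.4086],"dr":[0,-60.7,0],"hand":-0.43},{"linear":[-0.5234,0.06,-0.4086],"dr":[0,-60.7,0],"hand":-0.43},{"linear":[-0.5234,0.06,-0.4086],"dr":[0,-60.7,0],"hand":-0.43},{"linear":[-0.5234,0.06,-0.4086],"dr":[0,-60.7,0],"hand":-0.43}]' 60; python3 -c "
from h import *
go(.578,-.104,.15,-12.5)"
```

```text
t: 1.88
eef_pos: [0.4351, -0.3059, 0.1972]
tool_rot: [-0.443, 0.443, -0.551, 0.551]
contact_force: [1.4, 0.0, -0.7]
gripper_width: 0.285
lin [-0.2279  0.0472  0.0964] dr [-0.   0.1  0. ] | now [ 0.4351 -0.3059  0.1972] jaw -12.4
```

```bash
python3 -m crank '[{"linear":[-0.228,0.047,0.096],"dr":[0,0,0],"hand":-0.43},{"linear":[-0.228,0.047,0.096],"dr":[0,0,0],"hand":-0.43},{"linear":[-0.228,0.047,0.096],"dr":[0,0,0],"hand":-0.43},{"linear":[-0.228,0.047,0.096],"dr":[0,0,0],"hand":-0.43},{"linear":[-0.228,0.047,0.096],"dr":[0,0,0],"hand":-0.43},{"linear":[-0.228,0.047,0.096],"dr":[0,0,0],"hand":-0.43},{"linear":[-0.228,0.047,0.096],"dr":[0,0,0],"hand":-0.43},{"linear":[-0.228,0.047,0.096],"dr":[0,0,0],"hand":-0.43}]' >/dev/null
python3 - <<'E'
from h import *
cv2.imwrite("pics/w1.png",bot.read_camera("wrist"))
for r in bot.place_of("wrist","drawer_handle")[:2]: print(r["score"],r["xy"],at("wrist",r["xy"],.038))
for r in bot.cut_out("wrist","drawer_handle")[:1]: print(r["score"],r["extent"])
o=bot.get_obs();print(o["t"])
go(.578,-.104,.022,-12.5)
E
```

```text
0.95 [278.5, 208.2] [ 0.57462825 -0.10808632  0.038     ]
0.79 [270.8, 21.2, 351.5, 352.5]
2.7
lin [-0.0038  0.1281  0.0004] dr [ 0.  -0.1  0.1] | now [ 0.5768 -0.1075  0.1501] jaw -12.6
```

View pics/w1.png

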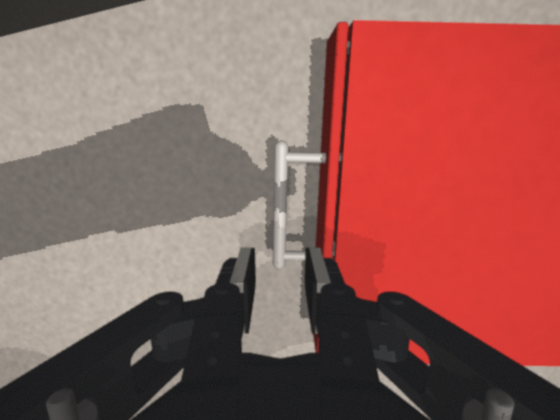

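Run:
```python
from h import *
for z,a,b in((.038,(281.5,146),(279,264)),(.060,(354,22),(334.5,258)),(.058,(346,22),(325,250))):
    A,B=at("wrist",a,z),at("wrist",b,z);d=A-B
    print(A,B,(A+B)/2,np.degrees(np.arctan2(-d[0],d[1])),np.linalg.norm(d))
go(.575,-.106,.022,-12.5)
```

```text
[ 0.58794993 -0.05964427  0.038     ] [ 0.56361433 -0.15899094  0.038     ] [ 0.57578213 -0.10931761  0.038     ] -13.7639445670546 0.10228382709432148
[0.65179521 0.00967627 0.06      ] [ 0.61045677 -0.15317979  0.06      ] [ 0.63112599 -0.07175176  0.06      ] -14.24281734586749 0.16802072224157566
[0.64716978 0.01124932 0.058     ] [ 0.6044009  -0.14562624  0.058     ] [ 0.62578534 -0.06718846  0.058     ] -15.249894672080666 0.16260110002005013
lin [-0.0012  0.1281 -0.0021] dr [ 0.  -0.1  0.1] | now [ 0.5768 -0.1075  0.1501] jaw -12.6
```

```bash
python3 -m crank '[{"linear":[0,0.06,-0.001],"dr":[0,1,0],"hand":-0.43},{"linear":[0,0.128,-0.001],"dr":[0,1,0],"hand":-0.43},{"linear":[0,0.128,-0.001],"dr":[0,1,0],"hand":-0.43},{"linear":[0,0.128,-0.001],"dr":[0,1,0],"hand":-0.43},{"linear":[0,0.128,-0.001],"dr":[0,1,0],"hand":-0.43},{"linear":[0,0.128,-0.001],"dr":[0,1,0],"hand":-1},{"linear":[0,0.128,-0.001],"dr":[0,1,0],"hand":-1},{"linear":[0,0.128,-0.001],"dr":[0,1,0],"hand":-1},{"linear":[0,0.128,-0.001],"dr":[0,1,0],"hand":-1},{"linear":[0,0.128,-0.001],"dr":[0,1,0],"hand":-1}]' 60
python3 -m crank '[{"linear":[0,0,-0.02],"dr":[0,0,0],"hand":-1},{"linear":[0,0,-0.04],"dr":[0,0,0],"hand":-1},{"linear":[0,0,-0.06],"dr":[0,0,0],"hand":-1},{"linear":[0,0,-0.08],"dr":[0,0,0],"hand":-1},{"linear":[0,0,-0.10],"dr":[0,0,0],"hand":-1},{"linear":[0,0,-0.115],"dr":[0,0,0],"hand":-1},{"linear":[0,0,-0.125],"dr":[0,0,0],"hand":-1},{"linear":[0,0,-0.13],"dr":[0,0,0],"hand":-1},{"linear":[0,0,-0.13],"dr":[0,0,0],"hand":-1}]' 60
```

```text
t: 3.53
eef_pos: [0.5779, -0.1066, 0.0244]
tool_rot: [-0.438, 0.437, -0.554, 0.557]
contact_force: [-1.5, -2.7, 7.7]
gripper_width: 0.1
t: 4.28
eef_pos: [0.4508, -0.0763, 0.0243]
tool_rot: [-0.438, 0.437, -0.554, 0.557]
contact_force: [-2.9, -5.6, 13.9]
gripper_width: 0.098
```

```bash
python3 -m crank '[{"linear":[0,0,-0.01],"dr":[0,0,0],"hand":-1},{"linear":[0,0,-0.018],"dr":[0,0,0],"hand":-1},{"linear":[0,0,-0.024],"dr":[0,0,0],"hand":-1},{"linear":[0,0,-0.028],"dr":[0,0,0],"hand":-1},{"linear":[0,0,-0.031],"dr":[0,0,0],"hand":-1},{"linear":[0,0,-0.031],"dr":[0,0,0],"hand":-1}]' 60
python3 -c "
from h import *
go(.417,-.068,.024,-13.5);print(bot.get_obs()['contact_force'])"
```

```text
t: 4.78
eef_pos: [0.4218, -0.0695, 0.0242]
tool_rot: [-0.438, 0.437, -0.554, 0.557]
contact_force: [-2.0, -5.8, 15.3]
gripper_width: 0.105
lin [-0.0003  0.0002 -0.0051] dr [-0.3 -0.1  0.1] | now [ 0.4218 -0.0695  0.0242] jaw -13.6
[-1.97554143 -5.82297513 15.31183967]
```

```bash
python3 -m crank '[{"linear":[0,-0.001,-0.002],"dr":[0,0,0],"hand":-1},{"linear":[0,-0.001,-0.004],"dr":[0,0,0],"hand":-1},{"linear":[0,-0.001,-0.005],"dr":[0,0,0],"hand":-1},{"linear":[0,-0.001,-0.006],"dr":[0,0,0],"hand":-1},{"linear":[0,-0.001,-0.007],"dr":[0,0,0],"hand":-1}]' 60
python3 -m crank '[{"linear":[0,0,-0.002],"dr":[0,0,0],"hand":-1},{"linear":[0,0,-0.003],"dr":[0,0,0],"hand":-1},{"linear":[0,0,-0.004],"dr":[0,0,0],"hand":-1}]' 60
```

```text
t: 5.2
eef_pos: [0.4191, -0.0688, 0.0246]
tool_rot: [-0.44, 0.434, -0.553, 0.559]
contact_force: [15.7, -13.5, -22.9]
gripper_width: 0.103
t: 5.45
eef_pos: [0.4191, -0.0687, 0.0247]
tool_rot: [-0.441, 0.432, -0.552, 0.56]
contact_force: [27.0, -17.0, -39.4]
gripper_width: 0.098
```

```bash
python3 -m crank '[{"linear":[0,0,0.006],"dr":[0,0,0],"hand":-1},{"linear":[0,0,0.006],"dr":[0,0,0],"hand":-0.43},{"linear":[0,0,0.006],"dr":[0,0,0],"hand":-0.43},{"linear":[0,0,0.006],"dr":[0,0,0],"hand":-0.43},{"linear":[0,-0.04,0.006],"dr":[0,0,0],"hand":-0.43},{"linear":[0,-0.08,0.006],"dr":[0,0,0],"hand":-0.43},{"linear":[0,-0.12,0.006],"dr":[0,0,0],"hand":-0.43},{"linear":[0,-0.18,0.04],"dr":[0,0,0],"hand":-0.43},{"linear":[0,-0.18,0.08],"dr":[0,0,0],"hand":-0.43},{"linear":[0,-0.18,0.08],"dr":[0,0,0],"hand":-0.43}]' 60
python3 - <<'E'
from h import *
cv2.imwrite("pics/w2.png",bot.read_camera("wrist"))
print(bot.get_obs()["t"]);
for n,z in(("row_left",.01),("row_middle",.01),("row_right",.01),("drawer_handle",.038),("sample_short",.026),("sample_medium",.026),("sample_long",.026)):
    for r in bot.place_of("wrist",n)[:2]: print(n,round(r["score"],2),np.round(r["xy"]),np.round(at("wrist",r["xy"],z),3))
cv2.imwrite("pics/top2.png",cv2.resize(bot.read_camera("top")[130:300,110:390],None,fx=2.85,fy=2.85,interpolation=cv2.INTER_CUBIC))
for n,z in(("row_left",.01),("row_middle",.01),("row_right",.01),("drawer_handle",.038),("cabinet",.0)):
    for r in bot.place_of("top",n)[:2]: print(n,round(r["score"],2),np.round(r["xy"]),np.round(at("top",r["xy"],z),3))
go(.574,.33,.1,-13.5)
E
```

```text
t: 6.28
eef_pos: [0.4919, -0.0845, 0.2078]
tool_rot: [-0.44, 0.435, -0.553, 0.558]
contact_force: [0.1, -0.1, 0.7]
gripper_width: 0.288
6.3333
row_left 0.7 [205. 189.] [ 0.41  -0.069  0.01 ]
row_left 0.62 [329. 102.] [ 0.56  -0.012  0.01 ]
row_middle 0.79 [328. 186.] [ 0.538 -0.096  0.01 ]
row_right 0.67 [326. 254.] [ 0.518 -0.172  0.01 ]
drawer_handle 0.69 [204. 189.] [ 0.411 -0.063  0.038]
sample_short 0.76 [275.  99.] [0.5   0.004 0.026]
sample_medium 0.87 [266. 258.] [ 0.451 -0.154  0.026]
sample_long 0.63 [271. 180.] [ 0.478 -0.071  0.026]
sample_long 0.62 [331. 186.] [ 0.536 -0.091  0.026]
row_left 0.78 [263. 218.] [ 0.563 -0.017  0.01 ]
row_middle 0.22 [285. 268.] [ 0.423 -0.076  0.01 ]
row_right 0.63 [322. 231.] [ 0.524 -0.18   0.01 ]
row_right 0.56 [180. 262.] [0.444 0.209 0.01 ]
drawer_handle 0.7 [182. 265.] [0.434 0.199 0.038]
drawer_handle 0.65 [284. 270.] [ 0.417 -0.074  0.038]
cabinet 0.63 [305. 164.] [ 0.72  -0.138  0.   ]
lin [-0.4228  0.1029 -0.012 ] dr [ 0. -0.  0.] | now [ 0.4868 -0.0839  0.203 ] jaw -13.5
```

View pics/w2.png

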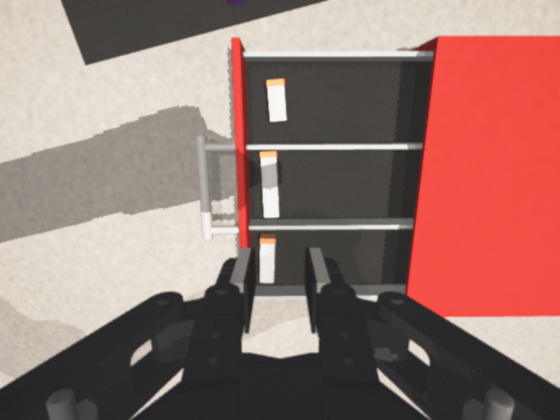

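View pics/top2.png

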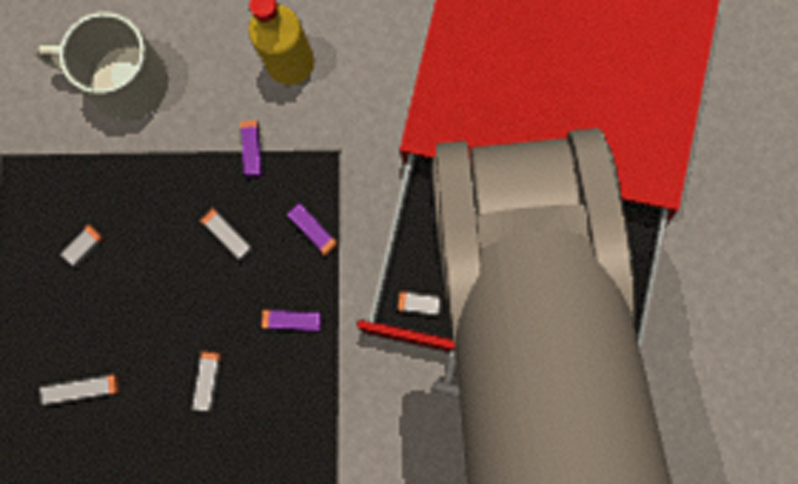

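Run:
```python
from h import *
import h
p0=np.array([.4919,-.0845,.2078]);R0=Ro.from_quat([.435,-.553,.558,-.440]).as_matrix();h.pose=lambda:(p0,R0)
a=np.radians(-13.5);X=np.array([np.cos(a),np.sin(a)]);Y=np.array([-np.sin(a),np.cos(a)])
def s(n,uv,z): P=at("wrist",uv,z)[:2];print(n,np.round(P,3),"cab",np.round([P@X,P@Y],4))
for v in(56,147,225,292): s("wall",(335,v),.034)
for n,uv in(("L",(329,102)),("M",(328,186)),("R",(326,254))): s(n,uv,.01)
for n,uv in(("s",(277,100)),("l",(270,184)),("m",(267,260))): s(n,uv,.024)
s("handle",(204,188),.038); s("cabTopEdge",(437,38),.06); s("cabTopEdge",(408,316),.06); s("front",(243,147),.058);s("front",(248,225),.058)
print(np.array([.4191,-.0687])@X,np.array([.4191,-.0687])@Y)
```

```text
wall [0.571 0.026] cab [0.5495 0.1582]
wall [ 0.556 -0.055] cab [0.5534 0.0761]
wall [ 0.541 -0.135] cab [ 0.5572 -0.0051]
wall [ 0.526 -0.213] cab [ 0.561  -0.0847]
L [ 0.562 -0.012] cab [0.5495 0.1195]
M [ 0.544 -0.098] cab [0.5521 0.032 ]
R [ 0.526 -0.177] cab [ 0.5531 -0.0489]
s [0.511 0.001] cab [0.4963 0.1206]
l [ 0.484 -0.078] cab [0.4887 0.0372]
m [ 0.46  -0.161] cab [ 0.4846 -0.0497]
handle [ 0.419 -0.064] cab [0.4226 0.036 ]
cabTopEdge [0.651 0.016] cab [0.6294 0.1674]
cabTopEdge [ 0.594 -0.244] cab [ 0.6346 -0.0984]
front [ 0.471 -0.033] cab [0.4652 0.0782]
front [ 0.456 -0.106] cab [0.4676 0.0034]
0.4235579301355669 0.03103513846068956
```

```bash
cat >> h.py <<'E'
def look(x,y,z=.014,save=None):
    """bit nearest expected x,y in the wrist picture -> centre, long-axis yaw"""
    p,R=pose();c=bot.camera_params("wrist");K=np.array(c["K"]);H=np.array(c["hand_eye"])
    im=bot.read_camera("wrist")
    if save: cv2.imwrite(save,im)
    g=(im.min(2)>95).astype(np.uint8)
    k,l,s,cen=cv2.connectedComponentsWithStats(g);best=None
    def bp(uv):
        o=p+R@H[:3,3];d=(R@H[:3,:3]@np.linalg.inv(K)@np.c_[uv,np.ones(len(uv))].T).T
        return (o+d*((z-o[2])/d[:,2:]))[:,:2]
    for i in range(1,k):
        if 150<s[i,4]<8000:
            q=bp(cen[i:i+1])[0];e=np.hypot(*(q-[x,y]))
            if best is None or e<best[0]: best=(e,i)
    P=bp(np.argwhere(l==best[1])[:,::-1]).astype(np.float32)
    (cx,cy),(w,h),a=cv2.minAreaRect(P); a=a if w>h else a+90
    print("bit",round(cx,4),round(cy,4),"size",round(w,4),round(h,4),"axis",round(a,1),"npx",len(P),"q7",round(bot.get_obs()["q"][6],2),"t",bot.get_obs()["t"])
    return cx,cy,a
E
python3 -c "
from h import *
go(.583,.19,.12,-45)"
```

```text
lin [-0.2888  0.0829  0.0295] dr [ 0.  31.5  0. ] | now [ 0.4868 -0.0839  0.203 ] jaw -13.5
```

```bash
sed -i 's/im.min(2)>95/im.max(2)>100/' h.py; python3 -m crank '[{"linear":[-0.289,0.04,0.03],"dr":[0,31.5,0],"hand":0},{"linear":[-0.289,0.04,0.03],"dr":[0,31.5,0],"hand":0},{"linear":[-0.289,0.04,0.03],"dr":[0,31.5,0],"hand":0},{"linear":[-0.289,0.04,0.03],"dr":[0,31.5,0],"hand":0},{"linear":[-0.289,0.083,0.03],"dr":[0,31.5,0],"hand":0},{"linear":[-0.289,0.083,0.03],"dr":[0,31.5,0],"hand":0},{"linear":[-0.289,0.083,0.03],"dr":[0,31.5,0],"hand":0},{"linear":[-0.289,0.083,0.03],"dr":[0,31.5,0],"hand":0},{"linear":[-0.289,0.083,0.03],"dr":[0,31.5,0],"hand":0},{"linear":[-0.289,0.083,0.03],"dr":[0,31.5,0],"hand":0}]' 60 | tail -1
python3 - <<'E'
from h import *
x,y,a=look(.583,.19,save="pics/w3.png");go(x,y,.004,a+90)
E
```

```text
gripper_width: 0.504
bit 0.5831 0.1903 size 0.0575 0.0183 axis 44.8 npx 1457 q7 -1.42 t 7.8667
lin [-0.      0.1154 -0.0002] dr [0.  0.2 0.1] | now [0.5834 0.1902 0.1194] jaw -45.0
```

View pics/w3.png

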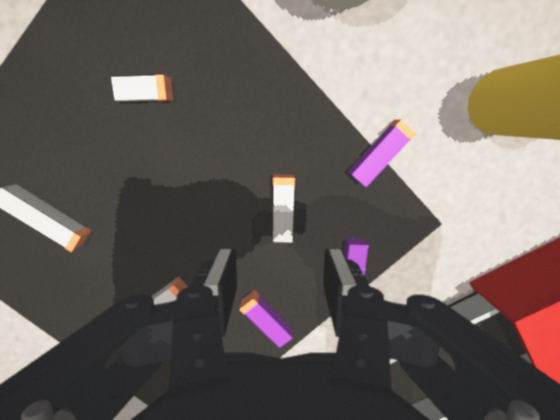

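```bash
python3 -m crank '[{"linear":[0,0.04,0],"dr":[0,0,0],"hand":0},{"linear":[0,0.08,0],"dr":[0,0,0],"hand":0},{"linear":[0,0.115,0],"dr":[0,0,0],"hand":0},{"linear":[0,0.115,0],"dr":[0,0,0],"hand":0},{"linear":[0,0.115,0],"dr":[0,0,0],"hand":-1},{"linear":[0,0.115,0],"dr":[0,0,0],"hand":-1},{"linear":[0,0.115,0],"dr":[0,0,0],"hand":-1},{"linear":[0,0.115,0],"dr":[0,0,0],"hand":-1},{"linear":[0,0.08,0],"dr":[0,0,0],"hand":-1},{"linear":[0,0,0],"dr":[0,0,0],"hand":-1}]' 60 ; python3 -c "
from h import *
go(.5575,-.1837,.12,-13.8)"
```

```text
t: 8.7
eef_pos: [0.5815, 0.1888, 0.0807]
tool_rot: [0.268, -0.273, 0.653, -0.653]
contact_force: [1.3, 0.5, -0.2]
gripper_width: 0.168
lin [ 0.2805 -0.0384  0.2464] dr [  0.2 -31.2   0.3] | now [0.5815 0.1888 0.0807] jaw -45.0
```

```bash
python3 -m crank '[{"linear":[0.28,0,0.248],"dr":[0,-31.2,0],"hand":-1},{"linear":[0.28,0,0.248],"dr":[0,-31.2,0],"hand":-1},{"linear":[0.28,0,0.248],"dr":[0,-31.2,0],"hand":-1},{"linear":[0.28,0,0.248],"dr":[0,-31.2,0],"hand":-1},{"linear":[0.28,0,0.248],"dr":[0,-31.2,0],"hand":-1},{"linear":[0.28,0,0.248],"dr":[0,-31.2,0],"hand":-1},{"linear":[0.28,0,0.248],"dr":[0,-31.2,0],"hand":-1},{"linear":[0.28,0,0.248],"dr":[0,-31.2,0],"hand":-1},{"linear":[0.28,0,0.248],"dr":[0,-31.2,0],"hand":-1},{"linear":[0.28,0,0.248],"dr":[0,-31.2,0],"hand":-1}]' |tail -1;python3 -m crank '[{"linear":[0,0,0],"dr":[0,0,0],"hand":-1},{"linear":[0,0,0],"dr":[0,0,0],"hand":-1}]' |tail -1
python3 - <<'E'
from h import *
cv2.imwrite("pics/w4.png",bot.read_camera("wrist"))
go(.5575,-.1837,.016,-13.8); print(bot.get_obs()["t"])
E
```

```text
gripper_width: 0.165
gripper_width: 0.162
lin [ 0.0027  0.0665 -0.0034] dr [-0.1  0.1 -0. ] | now [ 0.5614 -0.1819  0.0825] jaw -13.7
9.75
```

View pics/w4.png

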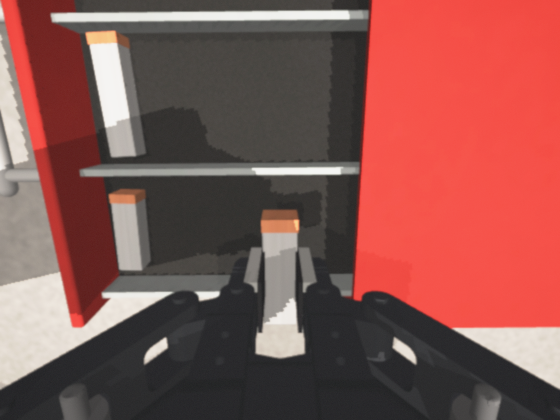

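Run:
```python
from h import *
a=np.radians(-13.7);X=np.array([np.cos(a),np.sin(a)]);Y=np.array([-np.sin(a),np.cos(a)])
p=pose()[0][:2];print("tcp",p@X,p@Y)
for uv,z in(((290,19),.034),((290,170),.034),((290,281),.034),((360,150),.06),((368,60),.06)):
    P=at("wrist",uv,z)[:2];print(np.round([P@X,P@Y],4))
```

```text
tcp 0.5885150365978613 -0.04379670295013958
[0.5931 0.0776]
[ 0.5938 -0.0037]
[ 0.5944 -0.0785]
[0.6288 0.0106]
[0.6297 0.0531]
```

```bash
python3 -m crank '[{"linear":[0.001,0.035,-0.003],"dr":[0,0,0],"hand":-1},{"linear":[0.001,0.06,-0.003],"dr":[0,0,0],"hand":-1},{"linear":[0.001,0.067,-0.003],"dr":[0,0,0],"hand":-1},{"linear":[0.001,0.067,-0.003],"dr":[0,0,0],"hand":-1},{"linear":[0.001,0.067,-0.003],"dr":[0,0,0],"hand":-0.2},{"linear":[0.001,0.067,-0.003],"dr":[0,0,0],"hand":-0.2},{"linear":[0.001,0.067,-0.003],"dr":[0,0,0],"hand":-0.2},{"linear":[0.001,0.03,-0.003],"dr":[0,0,0],"hand":-0.2},{"linear":[0.001,-0.01,-0.003],"dr":[0,0,0],"hand":-0.2},{"linear":[0.001,-0.04,-0.003],"dr":[0,0,0],"hand":0}]'; python3 -c "
from h import *
go(.441,.205,.12,82)"
```

```text
t: 10.58
eef_pos: [0.5581, -0.1828, 0.1239]
tool_rot: [0.437, -0.436, 0.556, -0.556]
contact_force: [0.9, -0.9, -0.0]
gripper_width: 0.498
lin [-0.3488  0.004  -0.2059] dr [ 0.  84.2 -0. ] | now [ 0.5581 -0.1828  0.1239] jaw -13.8
```

```bash
python3 -m crank '[{"linear":[-0.349,0.004,-0.206],"dr":[0,84.2,0],"hand":0},{"linear":[-0.349,0.004,-0.206],"dr":[0,84.2,0],"hand":0},{"linear":[-0.349,0.004,-0.206],"dr":[0,84.2,0],"hand":0},{"linear":[-0.349,0.004,-0.206],"dr":[0,84.2,0],"hand":0},{"linear":[-0.349,0.004,-0.206],"dr":[0,84.2,0],"hand":0},{"linear":[-0.349,0.004,-0.206],"dr":[0,84.2,0],"hand":0},{"linear":[-0.349,0.004,-0.206],"dr":[0,84.2,0],"hand":0},{"linear":[-0.349,0.004,-0.206],"dr":[0,84.2,0],"hand":0},{"linear":[-0.349,0.004,-0.206],"dr":[0,84.2,0],"hand":0},{"linear":[-0.349,0.004,-0.206],"dr":[0,84.2,0],"hand":0}]' |tail -1;python3 -m crank '[{"linear":[0,0,0],"dr":[0,7.1,0],"hand":0},{"linear":[0,0,0],"dr":[0,12.6,0],"hand":0},{"linear":[0,0,0],"dr":[0,12.6,0],"hand":0},{"linear":[0,0,0],"dr":[0,12.6,0],"hand":0}]' |tail -1
python3 - <<'E'
from h import *
x,y,a=look(.441,.205);go(x,y,.004,a+90)
E
```

```text
gripper_width: 0.498
gripper_width: 0.5
bit 0.4404 0.2048 size 0.0186 0.058 axis 172.6 npx 1473 q7 -2.33 t 11.8
lin [ 0.0058  0.1139 -0.0138] dr [-0.  4.  0.] | now [0.4454 0.1907 0.1179] jaw -93.4
```

```bash
python3 -m crank '[{"linear":[0.006,0.02,-0.014],"dr":[0,4,0],"hand":0},{"linear":[0.006,0.06,-0.014],"dr":[0,4,0],"hand":0},{"linear":[0.006,0.1,-0.014],"dr":[0,4,0],"hand":0},{"linear":[0.006,0.114,-0.014],"dr":[0,4,0],"hand":0},{"linear":[0.006,0.114,-0.014],"dr":[0,4,0],"hand":0},{"linear":[0.006,0.114,-0.014],"dr":[0,4,0],"hand":-1},{"linear":[0.006,0.114,-0.014],"dr":[0,4,0],"hand":-1},{"linear":[0.006,0.114,-0.014],"dr":[0,4,0],"hand":-1},{"linear":[0.006,0.114,-0.014],"dr":[0,4,0],"hand":-1},{"linear":[0.006,0.073,-0.014],"dr":[0,4,0],"hand":-1}]' 60 ; python3 -c "
from h import *
go(.514,-.172,.1,-13.7)"
```

```text
t: 12.63
eef_pos: [0.4367, 0.203, 0.0402]
tool_rot: [0.05, -0.043, -0.704, 0.708]
contact_force: [0.4, -0.7, -0.8]
gripper_width: 0.165
lin [-0.1255 -0.0588  0.3619] dr [  0.1 -83.9   0.7] | now [0.4367 0.203  0.0402] jaw -97.6
```

```bash
python3 -m crank '[{"linear":[0,-0.041,0],"dr":[0,-7,0],"hand":-1},{"linear":[-0.126,-0.065,0.362],"dr":[0,-84,0],"hand":-1},{"linear":[-0.126,-0.065,0.362],"dr":[0,-84,0],"hand":-1},{"linear":[-0.126,-0.065,0.362],"dr":[0,-84,0],"hand":-1},{"linear":[-0.126,-0.065,0.362],"dr":[0,-84,0],"hand":-1},{"linear":[-0.126,-0.065,0.362],"dr":[0,-84,0],"hand":-1},{"linear":[-0.126,-0.065,0.362],"dr":[0,-84,0],"hand":-1},{"linear":[-0.126,-0.065,0.362],"dr":[0,-84,0],"hand":-1},{"linear":[-0.126,-0.065,0.362],"dr":[0,-84,0],"hand":-1},{"linear":[-0.126,-0.065,0.362],"dr":[0,-84,0],"hand":-1}]' |tail -1; python3 -c "
from h import *
go(.514,-.172,.1,-13.7)"
```

```text
gripper_width: 0.166
lin [0.0328 0.0084 0.0252] dr [ -0.1 -17.8   0. ] | now [ 0.5096 -0.1309  0.1084] jaw -31.5
```

```bash
python3 -m crank '[{"linear":[0.033,0,0.025],"dr":[0,-18,0],"hand":-1},{"linear":[0.033,0,0.025],"dr":[0,-18,0],"hand":-1},{"linear":[0.033,0,0.025],"dr":[0,-18,0],"hand":-1},{"linear":[0.033,0,0.025],"dr":[0,-18,0],"hand":-1},{"linear":[0.033,0,0.025],"dr":[0,-18,0],"hand":-1}]' |tail -1
python3 - <<'E'
from h import *
p,R=pose()
cv2.imwrite("pics/w5.png",bot.read_camera("wrist"))
go(.514,-.172,.0155,-13.7); print(bot.get_obs()["t"])
E
```

```text
gripper_width: 0.167
lin [0.002  0.0922 0.0012] dr [-0.  -0.2  0. ] | now [ 0.5133 -0.1697  0.1077] jaw -13.9
13.9333
```

View pics/w5.png

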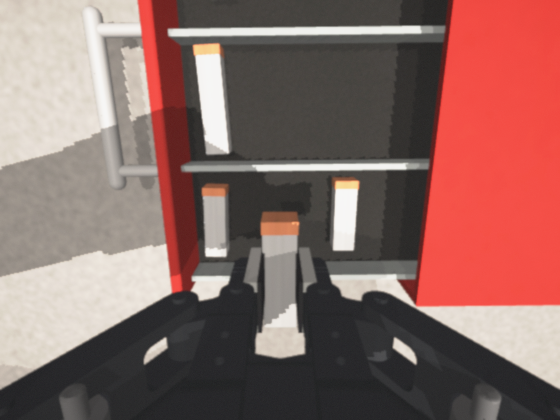

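```bash
python3 -m crank '[{"linear":[0.002,0.04,0.001],"dr":[0,0,0],"hand":-1},{"linear":[0.002,0.075,0.001],"dr":[0,0,0],"hand":-1},{"linear":[0.002,0.092,0.001],"dr":[0,0,0],"hand":-1},{"linear":[0.002,0.092,0.001],"dr":[0,0,0],"hand":-1},{"linear":[0.002,0.092,0.001],"dr":[0,0,0],"hand":-0.3},{"linear":[0.002,0.092,0.001],"dr":[0,0,0],"hand":-0.3},{"linear":[0.002,0.092,0.001],"dr":[0,0,0],"hand":-0.3},{"linear":[0.002,0.055,0.001],"dr":[0,0,0],"hand":-0.3},{"linear":[0.002,0.015,0.001],"dr":[0,0,0],"hand":-0.3},{"linear":[0.002,-0.02,0.001],"dr":[0,0,0],"hand":0}]'; python3 -c "
from h import *
go(.434,.325,.12,8.8)"
```

```text
t: 14.77
eef_pos: [0.5136, -0.1717, 0.1292]
tool_rot: [0.436, -0.436, 0.557, -0.556]
contact_force: [0.1, -1.2, 0.3]
gripper_width: 0.477
lin [-0.4633  0.0094 -0.1959] dr [  0.  -22.6  -0. ] | now [ 0.5136 -0.1717  0.1292] jaw -13.8
```

```bash
python3 -m crank '[{"linear":[-0.463,0.009,-0.196],"dr":[0,-22.6,0],"hand":0},{"linear":[-0.463,0.009,-0.196],"dr":[0,-22.6,0],"hand":0},{"linear":[-0.463,0.009,-0.196],"dr":[0,-22.6,0],"hand":0},{"linear":[-0.463,0.009,-0.196],"dr":[0,-22.6,0],"hand":0},{"linear":[-0.463,0.009,-0.196],"dr":[0,-22.6,0],"hand":0},{"linear":[-0.463,0.009,-0.196],"dr":[0,-22.6,0],"hand":0},{"linear":[-0.463,0.009,-0.196],"dr":[0,-22.6,0],"hand":0},{"linear":[-0.463,0.009,-0.196],"dr":[0,-22.6,0],"hand":0},{"linear":[-0.463,0.009,-0.196],"dr":[0,-22.6,0],"hand":0},{"linear":[-0.463,0.009,-0.196],"dr":[0,-22.6,0],"hand":0}]' |tail -1; python3 -c "
from h import *
go(.434,.325,.12,8.8)"
```

```text
gripper_width: 0.5
lin [-0.0851  0.0003 -0.0003] dr [-0.1 -0.1  0. ] | now [0.4472 0.241  0.1204] jaw 8.7
```

```bash
python3 -m crank '[{"linear":[-0.085,0,0],"dr":[0,0,0],"hand":0},{"linear":[-0.085,0,0],"dr":[0,0,0],"hand":0},{"linear":[-0.085,0,0],"dr":[0,0,0],"hand":0},{"linear":[-0.085,0,0],"dr":[0,0,0],"hand":0},{"linear":[-0.085,0,0],"dr":[0,0,0],"hand":0}]' |tail -1
python3 - <<'E'
from h import *
x,y,a=look(.434,.325);go(x,y,.004,a+90)
E
```

```text
gripper_width: 0.501
bit 0.4334 0.326 size 0.0177 0.0732 axis 98.6 npx 1883 q7 -1.0 t 16.0667
lin [-0.0048  0.1157 -0.0011] dr [0.  0.1 0.1] | now [0.4352 0.3216 0.1197] jaw 8.7
```

```bash
python3 -m crank '[{"linear":[-0.005,0.04,-0.001],"dr":[0,0,0],"hand":0},{"linear":[-0.005,0.08,-0.001],"dr":[0,0,0],"hand":0},{"linear":[-0.005,0.1155,-0.001],"dr":[0,0,0],"hand":0},{"linear":[-0.005,0.1155,-0.001],"dr":[0,0,0],"hand":0},{"linear":[-0.005,0.1155,-0.001],"dr":[0,0,0],"hand":0},{"linear":[-0.005,0.1155,-0.001],"dr":[0,0,0],"hand":-1},{"linear":[-0.005,0.1155,-0.001],"dr":[0,0,0],"hand":-1},{"linear":[-0.005,0.1155,-0.001],"dr":[0,0,0],"hand":-1},{"linear":[-0.005,0.1155,-0.001],"dr":[0,0,0],"hand":-1},{"linear":[-0.005,0.075,-0.001],"dr":[0,0,0],"hand":-1}]' 60 ; python3 -c "
from h import *
go(.5445,-.0935,.11,-13.7)"
```

```text
t: 16.9
eef_pos: [0.4302, 0.324, 0.0401]
tool_rot: [-0.533, 0.54, -0.461, 0.46]
contact_force: [1.0, -0.9, -1.3]
gripper_width: 0.164
lin [ 0.4304 -0.068   0.049 ] dr [ 0.5 22.4  0.4] | now [0.4302 0.324  0.0401] jaw 8.7
```

```bash
python3 -m crank '[{"linear":[0,-0.04,0],"dr":[0,0,0],"hand":-1},{"linear":[0.43,-0.07,0.048],"dr":[0,22.4,0],"hand":-1},{"linear":[0.43,-0.07,0.048],"dr":[0,22.4,0],"hand":-1},{"linear":[0.43,-0.07,0.048],"dr":[0,22.4,0],"hand":-1},{"linear":[0.43,-0.07,0.048],"dr":[0,22.4,0],"hand":-1},{"linear":[0.43,-0.07,0.048],"dr":[0,22.4,0],"hand":-1},{"linear":[0.43,-0.07,0.048],"dr":[0,22.4,0],"hand":-1},{"linear":[0.43,-0.07,0.048],"dr":[0,22.4,0],"hand":-1},{"linear":[0.43,-0.07,0.048],"dr":[0,22.4,0],"hand":-1},{"linear":[0.43,-0.07,0.048],"dr":[0,22.4,0],"hand":-1}]' |tail -1;  python3 -m crank '[{"linear":[0.035,0,0.004],"dr":[0,0,0],"hand":-1},{"linear":[0.05,0,0.007],"dr":[0,0,0],"hand":-1},{"linear":[0.05,0,0.007],"dr":[0,0,0],"hand":-1},{"linear":[0.05,0,0.007],"dr":[0,0,0],"hand":-1}]' |tail -1; python3 -c "
from h import *
go(.544,-.0945,.11,-13.7)"
```

```text
gripper_width: 0.167
gripper_width: 0.167
lin [0.0052 0.0008 0.0205] dr [-0.  -0.1  0. ] | now [ 0.5254 -0.0846  0.1108] jaw -13.8
```

```bash
python3 -m crank '[{"linear":[0.005,0.02,0.02],"dr":[0,0,0],"hand":-1},{"linear":[0.005,0.02,0.02],"dr":[0,0,0],"hand":-1},{"linear":[0.005,0.02,0.02],"dr":[0,0,0],"hand":-1},{"linear":[0.005,0.02,0.02],"dr":[0,0,0],"hand":-1}]' |tail -1
python3 - <<'E'
from h import *
p,R=pose()
cv2.imwrite("pics/w6.png",bot.read_camera("wrist"))
go(.544,-.0945,.0155,-13.7); print(bot.get_obs()["t"])
E
```

```text
gripper_width: 0.167
lin [0.0031 0.0756 0.0009] dr [ 0.   0.2 -0. ] | now [ 0.5438 -0.0913  0.0911] jaw -13.5
18.45
```

View pics/w6.png

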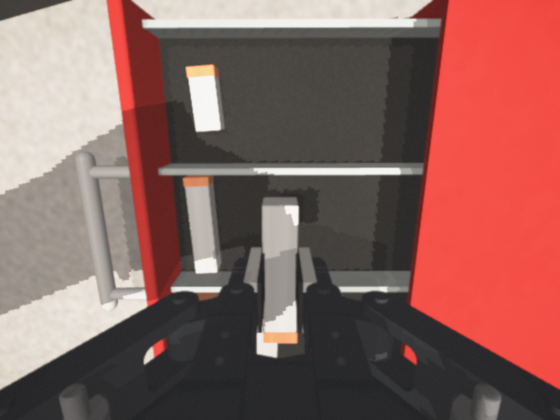

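Run:
```python
from h import *
a=np.radians(-13.7);X=np.array([np.cos(a),np.sin(a)]);Y=np.array([-np.sin(a),np.cos(a)])
p=pose()[0][:2];print("tcp",p@X,p@Y)
for uv,z in(((290,22),.034),((290,169),.034),((281,199),.103),((281,343),.103),((350,275),.034),((350,288),.034)):
    P=at("wrist",uv,z)[:2];print(uv,np.round([P@X,P@Y],4))
```

```text
tcp 0.5499816807232389 0.04008029044727464
(290, 22) [0.5543 0.1623]
(290, 169) [0.5553 0.0795]
(281, 199) [0.5493 0.0772]
(281, 343) [0.5497 0.0049]
(350, 275) [0.5981 0.0055]
(350, 288) [ 0.5987 -0.0046]
```

```bash
python3 -m crank '[{"linear":[0.0035,0.02,0.001],"dr":[0,0.2,0],"hand":-1},{"linear":[0.0035,0.045,0.001],"dr":[0,0.2,0],"hand":-1},{"linear":[0.0035,0.065,0.001],"dr":[0,0.2,0],"hand":-1},{"linear":[0.0035,0.0755,0.001],"dr":[0,0.2,0],"hand":-1},{"linear":[0.0035,0.0755,0.001],"dr":[0,0.2,0],"hand":-1}]'; python3 -m crank '[{"linear":[0,0,0],"dr":[0,0,0],"hand":-0.3},{"linear":[0,0,0],"dr":[0,0,0],"hand":-0.3},{"linear":[0,0,0],"dr":[0,0,0],"hand":-0.3},{"linear":[0,-0.04,0],"dr":[0,0,0],"hand":-0.3},{"linear":[0,-0.08,0],"dr":[0,0,0],"hand":-0.3},{"linear":[0,-0.11,0],"dr":[0,0,0],"hand":0}]'; python3 -c "
from h import *
go(.574,.33,.12,47.9)"
```

```text
t: 18.87
eef_pos: [0.545, -0.096, 0.0155]
tool_rot: [-0.437, 0.436, -0.556, 0.557]
contact_force: [0.8, 0.6, -1.5]
gripper_width: 0.167
t: 19.37
eef_pos: [0.5446, -0.0961, 0.1279]
tool_rot: [-0.437, 0.436, -0.556, 0.557]
contact_force: [0.7, 0.4, -0.2]
gripper_width: 0.478
lin [-0.4208  0.0081 -0.0731] dr [ -0.1 -61.7   0. ] | now [ 0.5446 -0.0961  0.1279] jaw -13.8
```

```bash
python3 -m crank '[{"linear":[-0.421,0.008,-0.073],"dr":[0,-61.7,0],"hand":0},{"linear":[-0.421,0.008,-0.073],"dr":[0,-61.7,0],"hand":0},{"linear":[-0.421,0.008,-0.073],"dr":[0,-61.7,0],"hand":0},{"linear":[-0.421,0.008,-0.073],"dr":[0,-61.7,0],"hand":0},{"linear":[-0.421,0.008,-0.073],"dr":[0,-61.7,0],"hand":0},{"linear":[-0.421,0.008,-0.073],"dr":[0,-61.7,0],"hand":0},{"linear":[-0.421,0.008,-0.073],"dr":[0,-61.7,0],"hand":0},{"linear":[-0.421,0.008,-0.073],"dr":[0,-61.7,0],"hand":0},{"linear":[-0.421,0.008,-0.073],"dr":[0,-61.7,0],"hand":0},{"linear":[-0.421,0.008,-0.073],"dr":[0,-61.7,0],"hand":0}]' |tail -1;python3 -m crank '[{"linear":[0,0,0],"dr":[0,0,0],"hand":0},{"linear":[0,0,0],"dr":[0,0,0],"hand":0}]' |tail -1
python3 - <<'E'
from h import *
x,y,a=look(.574,.33);go(x,y,.004,a+90)
E
```

```text
gripper_width: 0.499
gripper_width: 0.499
bit 0.5728 0.331 size 0.0183 0.0421 axis 136.6 npx 1120 q7 -0.23 t 20.4167
lin [-0.007   0.1135  0.0082] dr [ 0.   1.4 -0. ] | now [0.5725 0.3202 0.1175] jaw 48.0
```

```bash
python3 -m crank '[{"linear":[-0.007,0.035,0.008],"dr":[0,1.4,0],"hand":0},{"linear":[-0.007,0.07,0.008],"dr":[0,1.4,0],"hand":0},{"linear":[-0.007,0.105,0.008],"dr":[0,1.4,0],"hand":0},{"linear":[-0.007,0.1135,0.008],"dr":[0,1.4,0],"hand":0},{"linear":[-0.007,0.1135,0.008],"dr":[0,1.4,0],"hand":0},{"linear":[-0.007,0.1135,0.008],"dr":[0,1.4,0],"hand":-1},{"linear":[-0.007,0.1135,0.008],"dr":[0,1.4,0],"hand":-1},{"linear":[-0.007,0.1135,0.008],"dr":[0,1.4,0],"hand":-1},{"linear":[-0.007,0.1135,0.008],"dr":[0,1.4,0],"hand":-1},{"linear":[-0.007,0.073,0.008],"dr":[0,1.4,0],"hand":-1}]' 60 ; python3 -m crank '[{"linear":[0,-0.04,0],"dr":[0,0,0],"hand":-1},{"linear":[0,-0.075,0],"dr":[0,0,0],"hand":-1},{"linear":[0,-0.075,0],"dr":[0,0,0],"hand":-1}]' |tail -1;python3 -c "
from h import *
go(.5636,-.0145,.11,-13.7)"
```

```text
t: 21.25
eef_pos: [0.5705, 0.3261, 0.0393]
tool_rot: [-0.654, 0.66, -0.264, 0.26]
contact_force: [1.3, -1.5, -2.1]
gripper_width: 0.162
gripper_width: 0.165
lin [ 0.2301  0.0158 -0.2613] dr [-0.7 60.2 -0.3] | now [0.5766 0.3333 0.1285] jaw 46.5
```

```bash
python3 -m crank '[{"linear":[0.23,0.01,-0.261],"dr":[0,60.2,0],"hand":-1},{"linear":[0.23,0.01,-0.261],"dr":[0,60.2,0],"hand":-1},{"linear":[0.23,0.01,-0.261],"dr":[0,60.2,0],"hand":-1},{"linear":[0.23,0.01,-0.261],"dr":[0,60.2,0],"hand":-1},{"linear":[0.23,0.01,-0.261],"dr":[0,60.2,0],"hand":-1},{"linear":[0.23,0.01,-0.261],"dr":[0,60.2,0],"hand":-1},{"linear":[0.23,0.01,-0.261],"dr":[0,60.2,0],"hand":-1},{"linear":[0.23,0.01,-0.261],"dr":[0,60.2,0],"hand":-1},{"linear":[0.23,0.01,-0.261],"dr":[0,60.2,0],"hand":-1},{"linear":[0.23,0.01,-0.261],"dr":[0,60.2,0],"hand":-1}]' |tail -1;python3 -m crank '[{"linear":[0,0,0],"dr":[0,0,0],"hand":-1},{"linear":[0,0,0],"dr":[0,0,0],"hand":-1}]' |tail -1; python3 -c "
from h import *
go(.5636,-.0145,.0155,-13.7)
cv2.imwrite('pics/w7.png',bot.read_camera('wrist'))"
```

```text
gripper_width: 0.163
gripper_width: 0.16
lin [-0.0025  0.0945  0.0023] dr [-0.1  0.1 -0.1] | now [ 0.5606 -0.0164  0.11  ] jaw -13.6
```

View pics/w7.png

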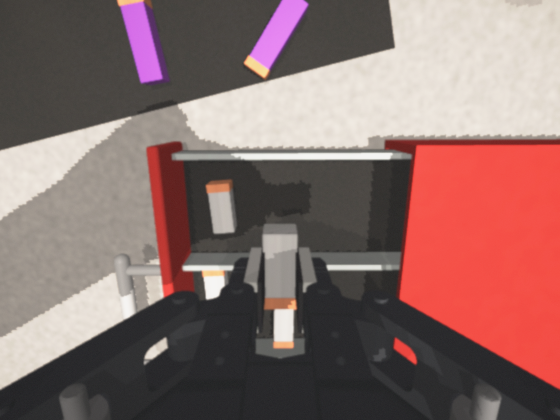

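```bash
python3 -m crank '[{"linear":[-0.0025,0.035,0.002],"dr":[0,0,0],"hand":-1},{"linear":[-0.0025,0.07,0.002],"dr":[0,0,0],"hand":-1},{"linear":[-0.0025,0.088,0.002],"dr":[0,0,0],"hand":-1},{"linear":[-0.0025,0.0945,0.002],"dr":[0,0,0],"hand":-1},{"linear":[-0.0025,0.0945,0.002],"dr":[0,0,0],"hand":-1},{"linear":[-0.0025,0.0945,0.002],"dr":[0,0,0],"hand":-0.3},{"linear":[-0.0025,0.0945,0.002],"dr":[0,0,0],"hand":-0.3},{"linear":[-0.0025,0.0945,0.002],"dr":[0,0,0],"hand":-0.3},{"linear":[-0.0025,0.055,0.002],"dr":[0,0,0],"hand":-0.3},{"linear":[-0.0025,0.015,0.002],"dr":[0,0,0],"hand":-0.3}]'; python3 -m crank '[{"linear":[0.03,-0.03,-0.02],"dr":[0,0,0],"hand":-0.3},{"linear":[0.09,-0.15,-0.05],"dr":[0,0,0],"hand":-0.3},{"linear":[0.09,-0.15,-0.05],"dr":[0,0,0],"hand":-0.3},{"linear":[0.09,-0.15,-0.05],"dr":[0,0,0],"hand":-0.3},{"linear":[0.09,-0.15,-0.05],"dr":[0,0,0],"hand":-0.3},{"linear":[0.09,-0.15,-0.05],"dr":[0,0,0],"hand":-0.3},{"linear":[0.09,-0.15,-0.05],"dr":[0,0,0],"hand":-0.3},{"linear":[0.09,-0.15,-0.05],"dr":[0,0,0],"hand":-0.3}]'
python3 - <<'E'
from h import *
p,R=pose()
w=bot.read_camera("wrist");s=bot.read_camera("scene")
cv2.imwrite("pics/w8.png",w);cv2.imwrite("pics/s8.png",s)
o=bot.get_obs();print(o["t"],o["contact_force"],p)
E
```

```text
t: 23.38
eef_pos: [0.5606, -0.0155, 0.0932]
tool_rot: [0.436, -0.439, 0.557, -0.554]
contact_force: [1.0, -0.2, 0.2]
gripper_width: 0.355
t: 24.05
eef_pos: [0.4925, -0.0909, 0.2435]
tool_rot: [0.437, -0.437, 0.556, -0.556]
contact_force: [0.6, 0.4, -0.1]
gripper_width: 0.349
24.15 [-0.26664123  0.57565056  0.41549818] [ 0.49252097 -0.0909169   0.24345165]
```

View pics/w8.png

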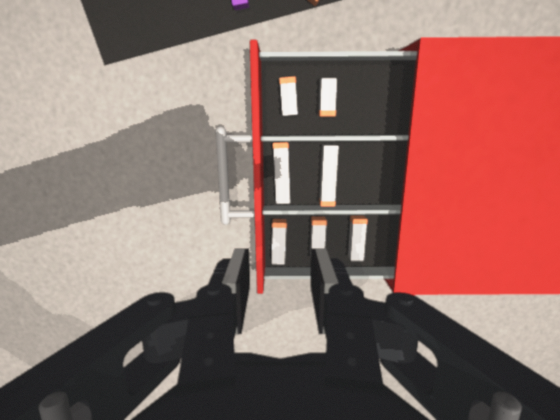

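View pics/s8.png

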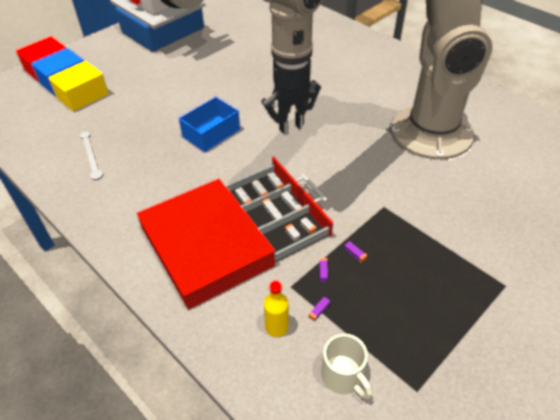

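Run:
```python
from h import *
a=np.radians(-13.7);X=np.array([np.cos(a),np.sin(a)])
h=at("wrist",(222.5,170),.038)[:2]@X;c=at("wrist",(412,170),.06)[:2]@X;print(h,c,c-h)
```

```text
0.43516893613841157 0.6350859804577127 0.19991704431930113
```

```bash
python3 - <<'E'
from h import *
import h
a=np.radians(-13.7);X=np.array([np.cos(a),np.sin(a)])
def Q(w,x,y,z): return Ro.from_quat([x,y,z,w]).as_matrix()
def t(n,p,q,hu,cu):
    p=np.array(p);R=Q(*q);h.pose=lambda:(p,R)
    A=at("wrist",hu,.038)[:2]@X;C=at("wrist",cu,.06)[:2]@X;print(n,A,C,C-A)
q=(-.437,.437,-.556,.556)
t("w2",(.4919,-.0845,.2078),(-.44,.435,-.553,.558),(204,188),(424,188))
t("w5",(.5133,-.1697,.1077),q,(105,95),(442,95))
t("w6",(.5438,-.0913,.0911),q,(96,225),(425,225))
t("w8",(.4925,-.0909,.2435),q,(222.5,170),(412,170))
E
python3 - <<'E'
import cv2
im=cv2.imread("pics/w8.png")[168:172];g=im.mean(0).astype(int)
print([(i,*g[i]) for i in list(range(212,234,1))+list(range(404,418,1))])
E
python3 -c "
from h import *
go(.4191,-.0687,.15,-13.7);print(bot.get_obs()['t'])"
```

```text
w2 0.4224963320907987 0.6342382671423541 0.21174193505155542
w5 0.4273369588301063 0.6297554488877636 0.20241849005765727
w6 0.4292071466541279 0.6329468481470132 0.20373970149288528
w8 0.43578413417487144 0.6361038634442787 0.20031972926940728
[(212, np.int64(124), np.int64(131), np.int64(138)), (213, np.int64(124), np.int64(131), np.int64(138)), (214, np.int64(124), np.int64(131), np.int64(139)), (215, np.int64(124), np.int64(131), np.int64(139)), (216, np.int64(123), np.int64(130), np.int64(137)), (217, np.int64(120), np.int64(126), np.int64(133)), (218, np.int64(127), np.int64(132), np.int64(137)), (219, np.int64(136), np.int64(142), np.int64(146)), (220, np.int64(143), np.int64(148), np.int64(153)), (221, np.int64(150), np.int64(155), np.int64(160)), (222, np.int64(153), np.int64(158), np.int64(164)), (223, np.int64(149), np.int64(154), np.int64(159)), (224, np.int64(142), np.int64(147), np.int64(152)), (225, np.int64(133), np.int64(138), np.int64(143)), (226, np.int64(120), np.int64(125), np.int64(129)), (227, np.int64(104), np.int64(107), np.int64(111)), (228, np.int64(98), np
[... 383 characters left out ...]
), (406, np.int64(39), np.int64(43), np.int64(146)), (407, np.int64(55), np.int64(61), np.int64(221)), (408, np.int64(63), np.int64(70), np.int64(237)), (409, np.int64(64), np.int64(71), np.int64(239)), (410, np.int64(65), np.int64(72), np.int64(239)), (411, np.int64(65), np.int64(71), np.int64(239)), (412, np.int64(65), np.int64(71), np.int64(239)), (413, np.int64(64), np.int64(71), np.int64(238)), (414, np.int64(64), np.int64(71), np.int64(238)), (415, np.int64(64), np.int64(71), np.int64(238)), (416, np.int64(63), np.int64(71), np.int64(238)), (417, np.int64(64), np.int64(71), np.int64(238))]
lin [-0.004   0.0931 -0.0762] dr [ 0.2  0.1 -0. ] | now [ 0.4924 -0.0907  0.2429] jaw -13.6
24.15
```

```bash
python3 -m crank '[{"linear":[-0.004,0.04,-0.04],"dr":[0,0,0],"hand":-0.43},{"linear":[-0.004,0.08,-0.071],"dr":[0,0,0],"hand":-0.43},{"linear":[-0.004,0.12,-0.071],"dr":[0,0,0],"hand":-0.43},{"linear":[-0.004,0.12,-0.071],"dr":[0,0,0],"hand":-0.43},{"linear":[-0.004,0.12,-0.071],"dr":[0,0,0],"hand":-0.43}]'
python3 - <<'E'
from h import *
p,R=pose();w=bot.read_camera("wrist");cv2.imwrite("pics/w9.png",w)
r=bot.place_of("wrist","drawer_handle")[:1]
P=at("wrist",r[0]["xy"],.038);print(r,P,P[:2]@[.9715,-.2368])
go(.4241,-.0674,.024,-13.7)
E
```

```text
t: 24.57
eef_pos: [0.42, -0.0696, 0.1199]
tool_rot: [0.435, -0.44, 0.558, -0.553]
contact_force: [-0.4, 0.2, 0.4]
gripper_width: 0.288
[{'xy': [296.9, 212.6], 'score': 0.55}] [ 0.43688211 -0.07079274  0.038     ] 0.44119468810078244
lin [-0.0023  0.1    -0.0013] dr [ 0.1  0.1 -0.1] | now [ 0.425  -0.0701  0.124 ] jaw -13.6
```

```bash
python3 - <<'E'
from h import *
im=cv2.imread("pics/w9.png")
for r in(150,190,225): print(r,list(zip(range(270,330,2),im[r,270:330:2].max(1).tolist())))
c=bot.camera_params("wrist");print(c["K"][0][0])
E
python3 -c "
from h import *
p,R=pose();print(p, p[:2]@[.9715,-.2368])"
```

```text
150 [(270, 206), (272, 209), (274, 210), (276, 207), (278, 193), (280, 135), (282, 128), (284, 128), (286, 130), (288, 130), (290, 124), (292, 168), (294, 201), (296, 221), (298, 238), (300, 236), (302, 221), (304, 201), (306, 193), (308, 193), (310, 194), (312, 194), (314, 193), (316, 194), (318, 194), (320, 195), (322, 194), (324, 194), (326, 194), (328, 196)]
190 [(270, 132), (272, 132), (274, 130), (276, 127), (278, 126), (280, 128), (282, 131), (284, 129), (286, 127), (288, 130), (290, 129), (292, 175), (294, 207), (296, 223), (298, 236), (300, 227), (302, 187), (304, 133), (306, 168), (308, 211), (310, 208), (312, 202), (314, 200), (316, 202), (318, 200), (320, 200), (322, 190), (324, 137), (326, 131), (328, 133)]
225 [(270, 179), (272, 180), (274, 177), (276, 176), (278, 173), (280, 129), (282, 109), (284, 111), (286, 116), (288, 113), (290, 123), (292, 162), (294, 147), (296, 147), (298, 150), (300, 141), (302, 161), (304, 163), (306, 175), (308, 176), (310, 175), (312, 174), (314, 176), (316, 181), (318, 183), (320, 180), (322, 133), (324, 105), (326, 106), (328, 107)]
315.5023975339384
[ 0.42496899 -0.07005128  0.12396077] 0.4294455146732319
```

```bash
python3 -m crank '[{"linear":[-0.002,0.01,0.0075],"dr":[0,0,0],"hand":-0.43},{"linear":[-0.002,0.04,0.0075],"dr":[0,0,0],"hand":-0.43},{"linear":[-0.002,0.075,0.0075],"dr":[0,0,0],"hand":-0.43},{"linear":[-0.002,0.1,0.0075],"dr":[0,0,0],"hand":-0.43},{"linear":[-0.002,0.1,0.0075],"dr":[0,0,0],"hand":-0.43}]';  python3 -m crank '[{"linear":[0,0,0],"dr":[0,0,0],"hand":-1},{"linear":[0,0,0],"dr":[0,0,0],"hand":-1},{"linear":[0,0,0],"dr":[0,0,0],"hand":-1},{"linear":[0,0,0],"dr":[0,0,0],"hand":-1}]' 60; python3 -c "
from h import *
p,R=pose();print(p, p[:2]@[.9715,-.2368])"
```

```text
t: 25.08
eef_pos: [0.4323, -0.0704, 0.0221]
tool_rot: [0.436, -0.438, 0.557, -0.555]
contact_force: [-0.6, -0.1, -0.5]
gripper_width: 0.289
t: 25.42
eef_pos: [0.4338, -0.0704, 0.0254]
tool_rot: [-0.437, 0.436, -0.556, 0.557]
contact_force: [2.1, 2.2, -12.7]
gripper_width: 0.103
[ 0.43379052 -0.07044645  0.02539005] 0.4381092118440524
```

```bash
python3 -m crank '[{"linear":[0,0,-0.004],"dr":[0,0,0],"hand":-1},{"linear":[0,0,-0.008],"dr":[0,0,0],"hand":-1},{"linear":[0,0,-0.011],"dr":[0,0,0],"hand":-1},{"linear":[0,0,-0.013],"dr":[0,0,0],"hand":-1},{"linear":[0,0,-0.013],"dr":[0,0,0],"hand":-1}]'; python3 -m crank '[{"linear":[0,0,-0.002],"dr":[0,0,0],"hand":-1},{"linear":[0,0,-0.004],"dr":[0,0,0],"hand":-1},{"linear":[0,0,-0.005],"dr":[0,0,0],"hand":-1}]'
```

```text
t: 25.83
eef_pos: [0.4204, -0.0673, 0.0252]
tool_rot: [-0.437, 0.436, -0.556, 0.556]
contact_force: [-0.9, 4.0, 5.2]
gripper_width: 0.097
t: 26.08
eef_pos: [0.4195, -0.067, 0.0254]
tool_rot: [-0.439, 0.434, -0.555, 0.558]
contact_force: [13.4, -1.3, -11.9]
gripper_width: 0.097
```

```bash
python3 -m crank '[{"linear":[0,0,0.001],"dr":[0,0,0],"hand":-1},{"linear":[0,0,0.002],"dr":[0,0,0],"hand":-1},{"linear":[0,0,0.0025],"dr":[0,0,0],"hand":-1},{"linear":[0,0,0.0025],"dr":[0,0,0],"hand":-1}]'; python3 -m crank '[{"linear":[0,0,0],"dr":[0,0,0],"hand":-0.65},{"linear":[0,0,0],"dr":[0,0,0],"hand":-0.55},{"linear":[0,0,0],"dr":[0,0,0],"hand":-0.45},{"linear":[0,0,0],"dr":[0,0,0],"hand":-0.45},{"linear":[0,-0.02,0],"dr":[0,0,0],"hand":-0.45},{"linear":[0,-0.06,0],"dr":[0,0,0],"hand":-0.45},{"linear":[0,-0.1,0],"dr":[0,0,0],"hand":-0.45},{"linear":[0,-0.1,0],"dr":[0,0,0],"hand":-0.45},{"linear":[0,-0.1,0],"dr":[0,0,0],"hand":-0.45},{"linear":[0,-0.1,0],"dr":[0,0,0],"hand":-0.45}]'
python3 - <<'E'
from h import *
p,R=pose();w=bot.read_camera("wrist");cv2.imwrite("pics/w10.png",w)
print(p,p[:2]@[.9715,-.2368],bot.get_obs()["t"])
for r in(150,190): print(r,list(zip(range(264,330,2),w[r,264:330:2].max(1).tolist())))
E
```

```text
t: 26.42
eef_pos: [0.4196, -0.0671, 0.0252]
tool_rot: [-0.438, 0.436, -0.555, 0.557]
contact_force: [3.5, 2.1, 5.4]
gripper_width: 0.102
t: 27.25
eef_pos: [0.4168, -0.0676, 0.124]
tool_rot: [0.436, -0.437, 0.556, -0.556]
contact_force: [-0.0, 0.9, -0.8]
gripper_width: 0.273
[ 0.41680387 -0.06760411  0.12404033] 0.4209336138089227 27.3
150 [(264, 212), (266, 170), (268, 133), (270, 132), (272, 132), (274, 131), (276, 147), (278, 193), (280, 217), (282, 234), (284, 240), (286, 229), (288, 214), (290, 174), (292, 162), (294, 163), (296, 164), (298, 163), (300, 165), (302, 166), (304, 166), (306, 168), (308, 168), (310, 168), (312, 168), (314, 168), (316, 169), (318, 170), (320, 169), (322, 171), (324, 172), (326, 168), (328, 152)]
190 [(264, 132), (266, 134), (268, 134), (270, 133), (272, 134), (274, 132), (276, 118), (278, 150), (280, 210), (282, 228), (284, 236), (286, 191), (288, 195), (290, 139), (292, 112), (294, 125), (296, 131), (298, 133), (300, 132), (302, 138), (304, 193), (306, 210), (308, 214), (310, 191), (312, 139), (314, 131), (316, 131), (318, 131), (320, 130), (322, 130), (324, 118), (326, 86), (328, 85)]
```

```bash
python3 -m crank '[{"linear":[0,-0.04,0],"dr":[0,0,0],"hand":-0.45},{"linear":[0,-0.08,0.03],"dr":[0,0,0],"hand":-0.45},{"linear":[0,-0.12,0.07],"dr":[0,0,0],"hand":-0.45},{"linear":[0.03,-0.12,0.07],"dr":[0,0,0],"hand":-0.45},{"linear":[0.03,-0.12,0.07],"dr":[0,0,0],"hand":-0.45},{"linear":[0.03,-0.12,0.07],"dr":[0,0,0],"hand":-0.45},{"linear":[0.03,-0.12,0.07],"dr":[0,0,0],"hand":-0.45},{"linear":[0.03,-0.12,0.07],"dr":[0,0,0],"hand":-0.45}]'
python3 - <<'E'
from h import *
a=np.radians(-13.7);Rt=np.array([[np.cos(a),np.sin(a)],[-np.sin(a),np.cos(a)]])
p,R=pose();w=bot.read_camera("wrist");cv2.imwrite("pics/w11.png",w)
K=np.array(bot.camera_params("wrist")["K"]);H=np.array(bot.camera_params("wrist")["hand_eye"]);o=p+R@H[:3,3];M=R@H[:3,:3]@np.linalg.inv(K)
def bp(uv,z): d=(M@np.c_[uv,np.ones(len(uv))].T).T;return (o+d*((z-o[2])/d[:,2:]))[:,:2]@Rt.T
g=(w.min(2)>120).astype(np.uint8);k,l,s,c=cv2.connectedComponentsWithStats(g)
for i in range(1,k):
    q=bp(c[i:i+1],.024)[0]
    if 120<s[i,4]<3000 and .43<q[0]<.64 and -.1<q[1]<.17:
        (x,y),(ww,hh),_=cv2.minAreaRect(bp(np.argwhere(l==i)[:,::-1],.024).astype(np.float32));print("bit" if max(ww,hh)<.08 else "wall",np.round([x,y,max(ww,hh),min(ww,hh)],3))
u=bp(np.array([[r["xy"]] for r in bot.place_of("wrist","drawer_handle")[:1]])[0],.038);print("handle",u,bot.get_obs()["t"])
E
```

```text
t: 27.97
eef_pos: [0.4771, -0.1118, 0.2427]
tool_rot: [0.436, -0.438, 0.557, -0.555]
contact_force: [-1.1, 0.5, 0.5]
gripper_width: 0.273
bit [0.495 0.121 0.038 0.017]
bit [0.538 0.122 0.038 0.017]
wall [0.551 0.078 0.171 0.005]
bit [0.488 0.037 0.07  0.018]
bit [0.543 0.035 0.07  0.018]
wall [ 0.551 -0.007  0.172  0.006]
bit [ 0.582 -0.045  0.053  0.018]
bit [ 0.533 -0.046  0.054  0.017]
bit [ 0.484 -0.05   0.053  0.017]
handle [[0.42258617 0.03676734]] 28.0667
```

```bash
python3 -c "
from h import *
print(bot.hand_in())"
```

```text
the job is handed in; nothing more can be done
None
```

I put all four bits away and handed the job in at about 28 s of robot time, with the drawer fully open. One thing went out of order: I had to pull the drawer to its stop a second time, after the bits were in.

- **Drawer:** My first pull reached the stop. After I put the bits in, the wrist camera showed the drawer about 14 mm short of it. The likely cause is the release of the handle on the first pull, but I did not confirm that. I pulled again until the stop pushed back with about 13 N in x, then eased off and let go. The last check puts the handle at 0.423 m along the drawer's slide direction, the same place as the stop on both pulls.
- **Bits:** The short bit is in the left row, the long bit in the middle row and both medium bits in the right row. The last wrist picture, measured in code, shows all seven bits in the drawer flat and crosswise. They are 43 to 55 mm apart centre to centre within each row, so none lies on another.
- **Surroundings:** In the last picture I viewed, taken before the second pull, the mug, bottle, tub and purple look-alikes looked untouched. I used the whole allowance of viewed pictures, so the checks after the second pull are numeric only.

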